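Click a wheel home on the wheel stand

ROBOT

A 6-joint arm with a two-finger parallel gripper is mounted at the origin on the work surface. World frame = base frame: x ahead of the robot, y to its left, z up, the work surface at z = 0. Lengths are in mm, angles in rad, forces in N, time in s.
With the tool pointing down it reaches from about 350 to 975 mm from the base axis. Payload 7.1 kg.
Tool frame: the origin (TCP) lies on the centre line of the jaws, within the pads' length; the fingertips stand 22 mm ahead of it and the grasp point (between the pads) lies 3 mm ahead of it; z points along the fingers, y is the direction in which the jaws open and shut (so a half turn about z gives the same grasp; the last joint's range is limited). The gripper opens to 88 mm and grips with 3 to 60 N. Pads are 20 mm wide; open, the fingers measure 115 mm over their backs; the gripper's body (75 mm by 178 mm) begins 61 mm behind the grasp point.
Start: joints at [1.129, 0.423, 1.63, -0, 1.089, -0.019], TCP at [256.415, 569.962, 244.675] pointing down, gripper open.
Joint ranges: [-3, 3], [-0.9, 2.11], [0.09, 2.58], [-1.31, 4.45], [0.11, 2.69], [-2.54, 2.54]. Speed limits (rad/s): [2.39, 2.39, 3.01, 3.14, 3.14, 3.14].

INTERFACE

Orientations are given as a unit quaternion [w, x, y, z].
In Python, from cell import bot gives the robot as it stands. The module is installed in compiled form; this text tells all that it offers.
- The arm moves only by the tool send_rows, never from a script. Its argument "commands" is a list that holds one entry, the list of rows, each a list of 4 numbers: the shift along the world's x, y, z in m, then the turn about the world's z in rad. In form: [[[tx, ty, tz, twist], ...]]. A call has 1 to 12 rows; each row is the pose to reach, as a shift and turn from the pose measured when the call began; what a row does not reach only later rows make up. A row lasts 1/12 s, in which the tool goes at most 41.7 mm and 7.16 degrees, less where a joint would pass 70% of its speed; a pose out of reach is approached as far as the arm can. A call with a gripper value outside its range is refused whole. "jaw" is the gripper command: -1 is fully open, 1 is shut, values between are in proportion, set as the call begins (left out, the last holds). The fingers move at their own pace and stop on an object; the grip force is fixed at half the most. Time passes only in rows, so rows that repeat a pose let the fingers close. It gives the time, the measured TCP pose, the force and the opening at its end, in the units of the state.
- bot.get_state(): the state, without advancing time (a new reading comes with each control period).
- bot.capture(name): name is "scene" or "top" or "wrist"; returns a dict with "image" (420x560x3 uint8, blue, green, red), "camera_matrix" (3x3 intrinsics, pixels), "extrinsics" (4x4, takes a point from world to camera coordinates); the wrist camera has in their place "tool_from_camera" (4x4, takes a point from camera to tool coordinates, whose origin is the TCP and whose axes are the flange's). Camera axes: x right, y down, z forward; pixel columns grow to the right and rows downward; lengths in mm; the calibration is good to about 2 mm. A picture is of the moment at which its call begins: read the wrist's pose just before it. There is no depth.
- bot.hand_in(): hands the job in, once; it reports no verdict.
The state is a dict: "clock": time; "joint_pos": joint angles; "joint_vel": joint speeds; "joint_efforts": joint torques, N m; "tool_pos": TCP position; "tool_rot": TCP orientation; "contact_force": force on the tool from outside, world axes, zero at the start; "ft_torque": the same for the moment, N m; "gripper_width": opening from 0.0 (shut) to 1.0 (fully open).
Only numpy, scipy, OpenCV 4.12 (cv2) and the standard library are available. Lean on these libraries where they do the work, as an engineer would, in place of code of your own. Each camera call takes 0.05 s, during which the arm holds its last target.

TASK

Pick up the white spoked wheel with the open bore and slide it down the upright spindle of the wheel stand, past the sprung balls, until it clicks and rests flat on the stop collar, then let go of it. The collar's height is not known, so go slowly and feel for it: the balls need a push of about 12 N, and never press the wheel onto the stand with more than about 25 N. Leave everything else on the table where it is.

Things in the scene. Friction and masses are not known exactly. Their poses are not given: they have to be found in the camera images.
- wheel: the wheel to mount: black rubber tyre 60 mm across, 30 mm high; white six-spoke rim; aluminium hub with an open bore right through. About 50 g. It lies flat on the table, right way up for mounting. Origin: centre of its underside; z up along the bore. Grip it across the tyre, about 22 mm above its underside.
- wheel_top (a point): centre of the bore's upper end, 30 mm above the wheel's origin. The bore from below: a mouth tapering from 22 to 16 mm across over the first 3 mm, a 16 mm land up to 9 mm, an inner groove 22 mm across from 12 to 18 mm, then a 16.6 mm bore to the top
- stand: wheel stand, fixed to the table: aluminium base plate 120 x 120 x 18 mm with one upright steel spindle, 14 mm in diameter, 105 mm high from the origin, its last 11 mm tapering to 7 mm. Origin: centre of the plate's underside; z up. A dark stop collar, 26 mm across, sits on the spindle at a height that varies and is not measured: its upper face is 40 to 66 mm above the origin
- spindle_tip (a point): top of the spindle, on its axis. Lower, three sprung balls stick out 3 mm, centred 12.8 mm above the collar's upper face. Pushing the wheel's land over them takes about 12 N, fading over 4 mm; the next 6 mm go easily; then they snap into its groove (click) and draw it down the last 3 mm with up to 7 N onto the collar, a rigid stop: the wheel is home. Lifting it off takes 12 N
- wheel_closed: white wheel with the same black tyre (60 x 30 mm) but a closed dish face: no bore; bystander. Origin: centre of its underside
- wheel_big: knobbly tyre on a grey closed wheel, 84 mm across, 38 mm high; bystander. Origin: centre of its underside
- glue: small clear glue bottle, 32 mm across, 78 mm high, standing; bystander. Origin: centre of its underside
- driver: grey hex driver lying flat, 160 mm long; bystander. Origin on its axis line, underside
- wrench: steel wrench lying flat, 130 mm long; bystander. Origin on its length, underside
- parts_tray: grey four-part tray, 100 x 80 mm, 28 mm high; bystander. Origin: centre of its underside

How it is judged (in metres and radians):
On the way, in this order (a step that is already met when the one before it is completed fails the run):
1. the wheel is lifted off the table (height (world z) of wheel above 0.03 m), for 0.1 s.
2. the wheel is threaded on the spindle (horizontal distance between wheel and spindle_tip below 0.003 m and angle between wheel's own z axis and vertical below 0.08 rad and z of wheel in the frame of stand below 0.098 m), for 0.1 s.
3. the wheel has clicked past the balls and rests on the stop collar (horizontal distance between wheel and spindle_tip below 0.003 m and angle between wheel's own z axis and vertical below 0.08 rad and contact force between wheel and collar_c0 above 0.5 N), for 0.2 s.
At the end, for the whole second after the job is handed in: The wheel is on the spindle (within 3 mm of its axis, tilted under 0.08 rad), pressed by the balls onto the stop collar (over 0.5 N between them), at rest (all of step 3 and linear speed of wheel below 0.02 m/s); the robot touches nothing.
It fails at once if the wheel is pressed onto the collar with more than 40 N (contact force between wheel and collar_c0 above 40 N).
It fails at once if the wheel is pressed onto the stand with more than 45 N in all (contact force between wheel and stand above 45 N).
It fails at once if the robot touches the stand with more than 10 N (contact force between any of the fingers, the arm and stand above 10 N).
It fails at once if another thing on the table is moved more than 25 mm (distance of any of wheel_closed, wheel_big, glue, driver, wrench, parts_tray from where it was at the start of the episode above 0.025 m).
It also fails if it takes over 64 s, if anything falls off the work surface, if the arm or the gripper's body presses on something with over 40 N, if the wrist force passes 120 N, or if a joint passes its speed limit or range.

## Working session

There is one attempt and no reset: what is moved stays moved. The work goes in short steps, Python scripts to look and compute and a tool call to move; the robot and the scene stay as the last step left them, time stands still between calls to the robot, and variables do not carry over. Pictures are saved under pics/ and viewed, and the job is handed in when it is done.

Besides the shell and the picture viewer there is one more tool, called in YAML: its name, and indented under it one key for each argument. send_rows: Moves the arm, as the interface text tells. Its arguments: {"type":"object","properties":{"commands":{"type":"array","items":{"type":"array","items":{"type":"array","items":{"type":"number"}}}},"jaw":{"type":"number"}},"required":["commands"]}

```bash
mkdir -p pics
python3 - <<'E'
from cell import bot
import cv2,numpy as np
s=bot.get_state();print(s)
for n in("scene","top","wrist"):
    c=bot.capture(n);cv2.imwrite(f"pics/{n}0.png",c["image"])
    np.savez(f"{n}0.npz",**c)
    print(n,{k:np.round(v,3).tolist() for k,v in c.items() if k!="image"})
E
```

```text
{'clock': 0.0, 'joint_pos': array([ 1.12901682e+00,  4.23803572e-01,  1.63067831e+00, -2.45433328e-05,
        1.08859382e+00, -1.90012451e-02]), 'joint_vel': array([-0.00113677, -0.00051968,  0.00140186,  0.0002763 ,  0.00089475,
       -0.00023805]), 'joint_efforts': array([ 7.69518629e-04, -5.44619143e+01, -2.73676103e+01,  6.44524209e-02,
        2.24546401e-02, -1.40255611e-04]), 'tool_pos': array([256.1976302 , 569.51258967, 243.92953304]), 'tool_rot': array([-1.58751815e-04,  2.09812679e-01,  9.77741320e-01, -7.24413565e-04]), 'contact_force': array([ 0.20070504, -0.43799109,  0.25611418]), 'ft_torque': array([ 0.01015135, -0.00800633, -0.03679545]), 'gripper_width': 1.0022591667877172}
scene {'camera_matrix': [[478.913, 0.0, 277.232], [0.0, 478.913, 201.924], [0.0, 0.0, 1.0]], 'extrinsics': [[0.298, 0.954, 0.008, -127.572], [0.595, -0.18, -0.783, -260.288], [-0.746, 0.238, -0.622, 1634.875], [0.0, 0.0, 0.0, 1.0]]}
top {'camera_matrix': [[452.034, 0.0, 278.448], [0.0, 452.034, 208.548], [0.0, 0.0, 1.0]], 'extrinsics': [[0.004, -1.0, -0.001, -46.719], [-0.992, -0.003, -0.125, 570.097], [0.125, 0.002, -0.992, 1325.334], [0.0, 0.0, 0.0, 1.0]]}
wrist {'camera_matrix': [[329.507, 0.0, 276.561], [0.0, 329.507, 208.834], [0.0, 0.0, 1.0]], 'tool_from_camera': [[-0.001, -0.965, -0.264, 73.313], [1.0, -0.001, -0.0, -0.766], [0.0, -0.264, 0.965, -140.968], [0.0, 0.0, 0.0, 1.0]]}
```

View pics/top0.png

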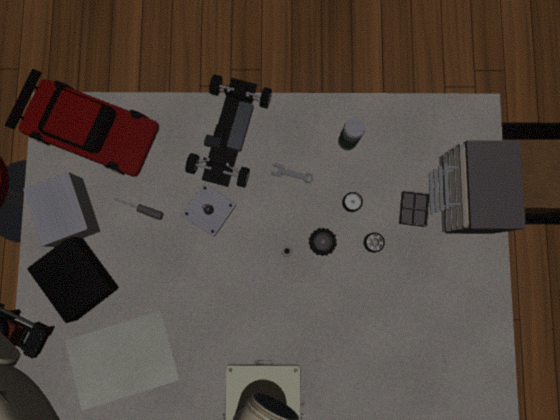

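View pics/scene0.png

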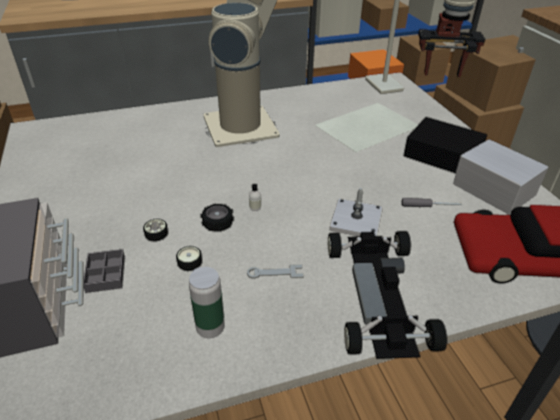

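View pics/wrist0.png

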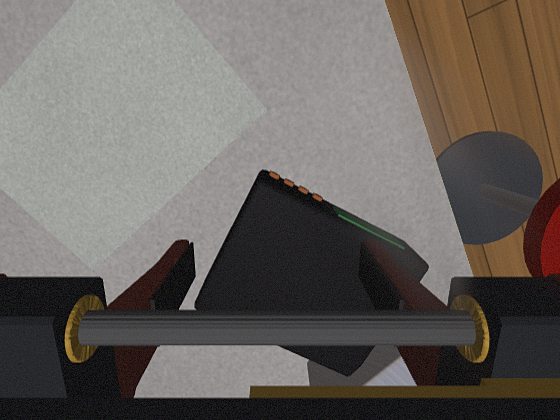

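The top view shows the spoked open wheel at (374,242), the closed one at (353,202), the big wheel at (322,241) and the stand at (209,209). Next I'll zoom in.

```bash
cat > h.py <<'E'
import numpy as np,cv2
from cell import bot
def ray(c,u,v,z):
    K=c["camera_matrix"];E=c["extrinsics"];R=E[:3,:3];t=E[:3,3]
    d=R.T@np.linalg.inv(K)@np.array([u,v,1.]);o=-R.T@t
    return o+d*(z-o[2])/d[2]
def proj(c,p):
    E=c["extrinsics"];q=c["camera_matrix"]@(E[:3,:3]@np.array(p,float)+E[:3,3]);return q[:2]/q[2]
def rotm(q):
    from scipy.spatial.transform import Rotation as R
    return R.from_quat([q[1],q[2],q[3],q[0]]).as_matrix()
def wcap():
    s=bot.get_state();c=bot.capture("wrist")
    T=np.eye(4);T[:3,:3]=rotm(s["tool_rot"]);T[:3,3]=s["tool_pos"]
    c=dict(c);c["extrinsics"]=np.linalg.inv(T@c["tool_from_camera"]);return s,c
E
python3 - <<'E'
from h import *
t=dict(np.load("top0.npz"));s=dict(np.load("scene0.npz"))
def crop(im,u,v,r,k):return cv2.resize(im[v-r:v+r,u-r:u+r],None,fx=k,fy=k,interpolation=cv2.INTER_CUBIC)
a=np.hstack([crop(t["image"],374,242,20,10),crop(t["image"],209,209,35,400/70)])
cv2.imwrite("pics/a.png",a)
b=np.hstack([crop(s["image"],156,229,20,10),crop(s["image"],358,210,35,400/70)])
cv2.imwrite("pics/b.png",b)
for n,c,uv,z in[("wheel",t,(374,242),30),("wheel",s,(156,226),30),("tip",t,(208,209),105),("tip",s,(359,193),105)]:print(n,ray(c,*uv,z))
print(ray(t,353,202,30),ray(t,322,241,38),ray(t,414,209,28),ray(t,287,251,78))
E
```

```text
wheel [ 470.99033697 -331.20692075   30.        ]
wheel [ 477.16330779 -329.24187452   30.        ]
tip [559.54636767 156.40170698 105.        ]
tip [586.78122029 158.54383104 105.        ]
[ 591.73276677 -270.37883505   30.        ] [ 472.99922727 -174.76587906   38.        ] [ 571.2595806  -454.91386959   28.        ] [441.70286862 -69.86461936  78.        ]
```

View pics/a.png

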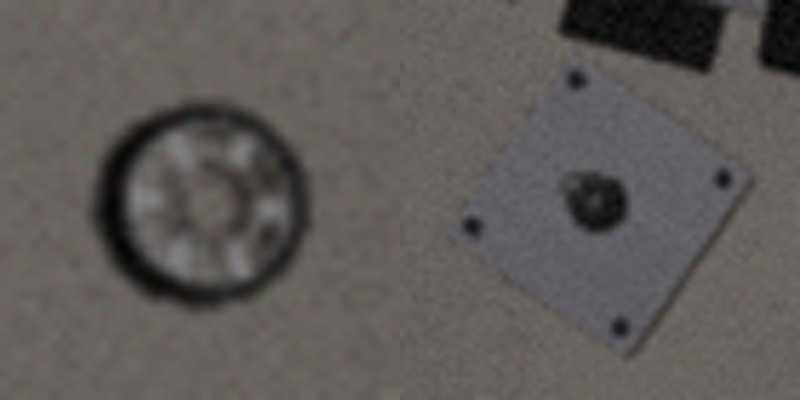

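View pics/b.png

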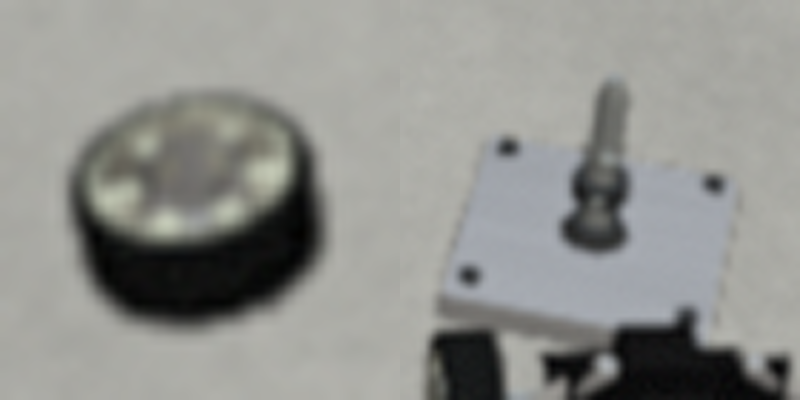

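send_rows:
  commands:
    - [[0.013,-0.017,0,0],[0.035,-0.045,0,0],[0.06,-0.078,0,0],[0.085,-0.11,0,0],[0.11,-0.143,0,0],[0.135,-0.175,0,0],[0.16,-0.207,0,0],[0.185,-0.24,0,0],[0.21,-0.272,0,0],[0.235,-0.305,0,0],[0.26,-0.337,0,0],[0.28,-0.363,0,0]]

```text
clock: 1.15
tool_pos: [537.6, 204.1, 244.0]
tool_rot: [-0.0, 0.21, 0.978, -0.001]
contact_force: [0.4, -0.1, -0.0]
gripper_width: 1.001
```

send_rows:
  commands:
    - [[0.02,-0.025,0,0],[0.031,-0.04,0,0],[0.031,-0.04,0,0],[0.031,-0.04,0,0],[0.031,-0.04,0,0]]

```text
clock: 1.57
tool_pos: [567.9, 164.5, 243.7]
tool_rot: [-0.001, 0.21, 0.978, -0.001]
contact_force: [-0.1, 0.3, -0.1]
gripper_width: 1.0
```

Run:
```python
from h import *
s,c=wcap();np.savez("w1.npz",**c);cv2.imwrite("pics/w1.png",c["image"]);print(s["clock"],s["tool_pos"],s["tool_rot"],s["joint_pos"],proj(c,s["tool_pos"]-[0,0,139]))
```

```text
1.5667 [567.87977957 164.53112988 243.70958896] [-5.19541920e-04  2.10312086e-01  9.77633868e-01 -7.59519448e-04] [ 2.62305236e-01  3.75726867e-01  1.70639577e+00 -1.00465760e-03
  1.06108829e+00 -8.84211655e-01] [277.79388837 205.44990386]
```

View pics/w1.png

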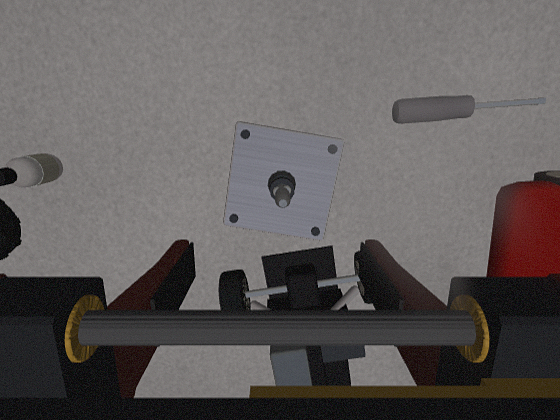

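Run:
```python
import numpy as np,cv2
c=dict(np.load("w1.npz"));cv2.imwrite("pics/w1z.png",cv2.resize(c["image"][110:250,215:355],None,fx=4,fy=4,interpolation=cv2.INTER_CUBIC))
```

```text
(no output)
```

View pics/w1z.png

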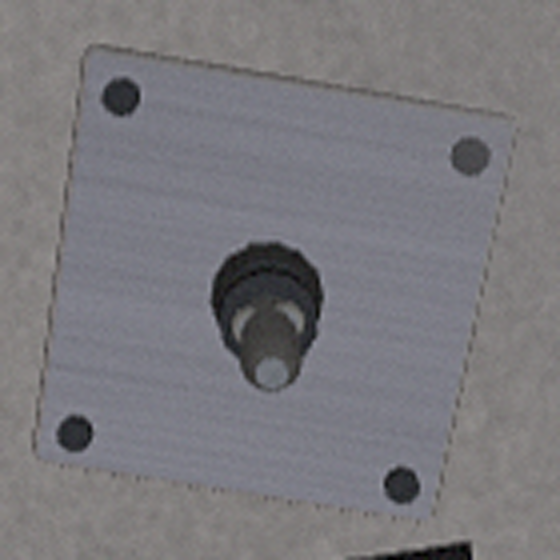

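Run:
```python
from h import *
c=dict(np.load("w1.npz"))
f=lambda u,v:((u+.5)/4-.5+215,(v+.5)/4-.5+110)
print("tip",ray(c,*f(271,373),105))
P=np.array([ray(c,*f(*p),18) for p in[(121,96),(470,156),(402,485),(75,433)]])
print(P,P.mean(0),np.linalg.norm(np.diff(P,axis=0),axis=1))
t=dict(np.load("top0.npz"));s=dict(np.load("scene0.npz"))
print(ray(t,203.8,206,105),ray(s,360.3,189.5,105),ray(t,375,242.3,30))
```

```text
tip [567.33630657 169.17513647 105.        ]
[[500.39237202 155.90494083  18.        ]
 [554.35045159 236.26824253  18.        ]
 [634.79654429 182.6400955   18.        ]
 [580.97801475 102.15768386  18.        ]] [567.62934566 169.24274068  18.        ] [96.79738948 96.68273882 96.81865887]
[568.14664964 168.6097993  105.        ] [574.693339   167.68588736 105.        ] [ 470.103832  -334.1802401   30.       ]
```

send_rows:
  commands:
    - [[-0.004,-0.02,0,0],[-0.011,-0.058,0,0],[-0.019,-0.098,0,0],[-0.027,-0.138,0,0],[-0.035,-0.178,0,0],[-0.043,-0.218,0,0],[-0.051,-0.258,0,0],[-0.058,-0.298,0,0],[-0.066,-0.338,0,0],[-0.074,-0.378,0,0],[-0.082,-0.418,0,0],[-0.09,-0.455,0,0]]

```text
clock: 2.62
tool_pos: [477.4, -290.8, 244.1]
tool_rot: [-0.0, 0.209, 0.978, -0.001]
contact_force: [0.6, -0.1, 0.0]
gripper_width: 0.999
```

send_rows:
  commands:
    - [[-0.006,-0.03,-0.02,0],[-0.008,-0.043,-0.04,0],[-0.008,-0.043,-0.06,0],[-0.008,-0.043,-0.06,0],[-0.008,-0.043,-0.06,0]]

```text
clock: 3.03
tool_pos: [469.1, -332.3, 183.4]
tool_rot: [-0.001, 0.208, 0.978, -0.0]
contact_force: [-0.3, -1.0, -0.0]
gripper_width: 0.999
```

Run:
```python
from h import *
s,c=wcap();np.savez("w2.npz",**c);cv2.imwrite("pics/w2.png",c["image"]);print(s["clock"],s["tool_pos"],s["tool_rot"],s["joint_pos"],proj(c,[470,-334,30]))
```

```text
3.0333 [ 469.14041313 -332.30789775  183.36003292] [-1.48551207e-03  2.08484685e-01  9.78024497e-01 -1.08771378e-04] [-6.36283600e-01  4.29593838e-01  1.78584996e+00 -1.78115766e-03
  9.28764852e-01 -1.78596031e+00] [276.31752879 203.41251365]
```

View pics/w2.png

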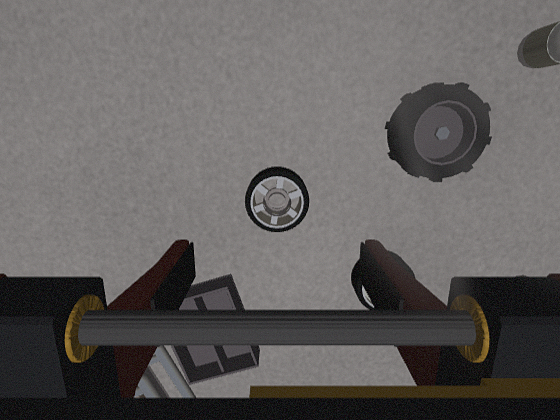

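Run:
```python
from h import *
c=dict(np.load("w2.npz"));im=c["image"]
z=cv2.resize(im[160:240,237:317],None,fx=7,fy=7,interpolation=cv2.INTER_CUBIC);cv2.imwrite("pics/w2z.png",z)
```

```text
(no output)
```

View pics/w2z.png

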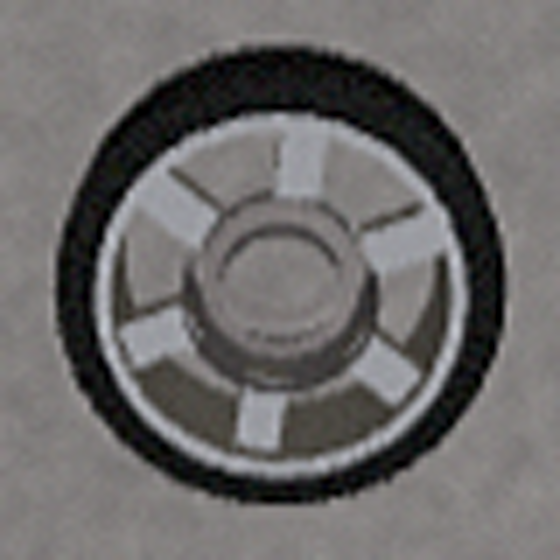

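Run:
```python
from h import *
c=dict(np.load("w2.npz"));s=bot.get_state()
p=ray(c,276.7,199.7,30);print(p,p-s["tool_pos"])
# check: project tyre circle at z=30,0
for z in(30,0):
  q=np.array([proj(c,[p[0]+30*np.cos(a),p[1]+30*np.sin(a),z]) for a in np.linspace(0,6.28,60)])
  print(z,((q.min(0)-[237,160]+.5)*7),((q.max(0)-[237,160]+.5)*7))
```

```text
[ 466.9320995  -332.24135932   30.        ] [  -3.00533033    0.42251876 -154.46545991]
30 [52.84929392 53.51110943] [509.99730385 498.04260908]
0 [72.92196059 23.89717071] [490.13946108 431.88282223]
```

send_rows:
  commands:
    - [[-0.003,0.0005,-0.02,0],[-0.003,0.0005,-0.05,0],[-0.003,0.0005,-0.08,0],[-0.003,0.0005,-0.11,0],[-0.003,0.0005,-0.13,0],[-0.003,0.0005,-0.145,0],[-0.003,0.0005,-0.154,0],[-0.003,0.0005,-0.158,0],[-0.003,0.0005,-0.158,0],[-0.003,0.0005,-0.158,0]]

```text
clock: 3.92
tool_pos: [467.8, -332.3, 27.7]
tool_rot: [0.0, 0.208, 0.978, -0.001]
contact_force: [0.6, -0.7, 0.7]
gripper_width: 0.997
```

send_rows:
  commands:
    - [[0,0,0,0],[0,0,0,0],[0,0,0,0],[0,0,0,0],[0,0,0,0],[0,0,0,0],[0,0,0,0],[0,0,0,0],[0,0,0,0],[0,0,0,0]]
  jaw: 1

```text
clock: 4.75
tool_pos: [468.0, -332.5, 28.1]
tool_rot: [0.001, 0.208, 0.978, -0.001]
contact_force: [-0.8, 0.6, 5.9]
gripper_width: 0.685
```

Run:
```python
from h import *
s,c=wcap();np.savez("w3.npz",**c);cv2.imwrite("pics/w3.png",c["image"]);print(s["clock"],s["tool_pos"],s["tool_rot"],s["gripper_width"],s["contact_force"])
```

```text
4.75 [ 468.03914562 -332.53385512   28.10254399] [ 6.29477701e-04  2.08085227e-01  9.78109930e-01 -1.05228921e-03] 0.6846102449446412 [-0.76032811  0.5967814   5.90888721]
```

View pics/w3.png

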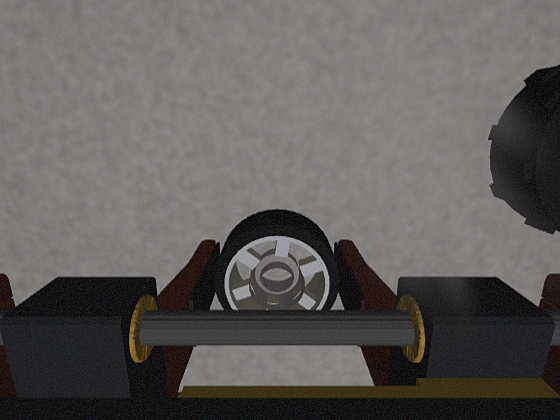

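send_rows:
  commands:
    - [[0,0,0.01,0],[0,0,0.025,0],[0,0,0.045,0],[0,0,0.065,0],[0,0,0.085,0],[0,0,0.1,0],[0,0,0.115,0],[0,0,0.125,0],[0,0,0.13,0],[0,0,0.13,0],[0,0,0.13,0]]

```text
clock: 5.72
tool_pos: [467.8, -332.4, 157.9]
tool_rot: [0.0, 0.208, 0.978, -0.001]
contact_force: [0.5, -1.1, 0.7]
gripper_width: 0.684
```

Run:
```python
from h import *
s,c=wcap();np.savez("w4.npz",**c);im=c["image"];cv2.imwrite("pics/w4.png",cv2.resize(im[200:310,210:340],None,fx=6,fy=5.4,interpolation=cv2.INTER_CUBIC) if 0 else cv2.resize(im[205:305,210:340],None,fx=6,fy=6,interpolation=cv2.INTER_CUBIC));print(s["clock"],s["tool_pos"],s["tool_rot"],s["gripper_width"],s["contact_force"],s["ft_torque"])
```

```text
5.7167 [ 467.82401999 -332.37313685  157.85965182] [ 4.73706622e-04  2.08062866e-01  9.78114840e-01 -9.89077342e-04] 0.6840765227872665 [ 0.47007474 -1.05561088  0.71094737] [ 0.00685633 -0.01230965  0.01830593]
```

View pics/w4.png

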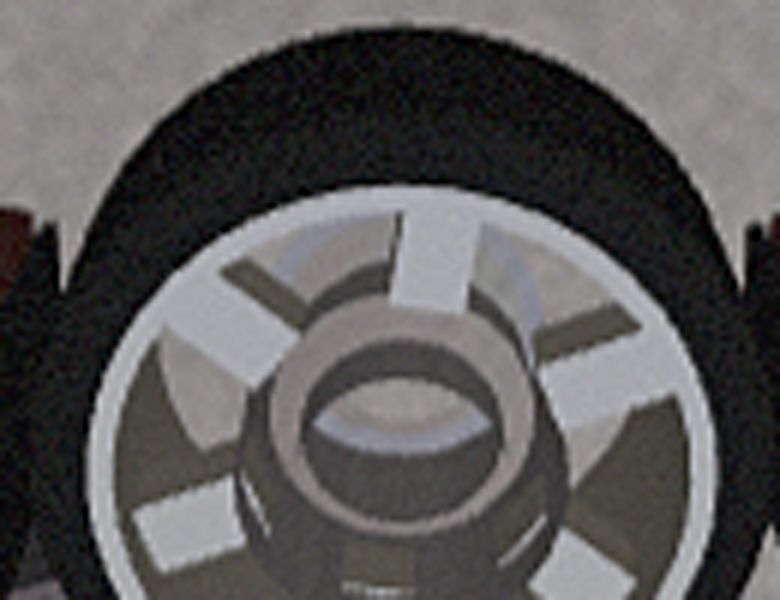

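Run:
```python
from h import *
c=dict(np.load("w4.npz"));s=bot.get_state();tp=s["tool_pos"]
p=ray(c,276.6,276.4,tp[2]+1.9);print(p-tp)
off=(p-tp)[:2]
print(np.array([567.5,169.2])-off-tp[:2])
c["extrinsics"]
q=np.array([proj(c,p+[8.3*np.cos(a),8.3*np.sin(a),0]) for a in np.linspace(0,6.28,60)])
print((q.min(0)-[210,205]+.5)*6,(q.max(0)-[210,205]+.5)*6)
```

```text
[-2.48904893  0.18477707  1.9       ]
[102.40214997 501.23933467]
[295.52726894 332.62815584] [509.71428437 527.47146935]
```

send_rows:
  commands:
    - [[0.004,0.018,0,0],[0.01,0.05,0,0],[0.017,0.085,0,0],[0.025,0.122,0,0],[0.033,0.161,0,0],[0.041,0.2,0,0],[0.049,0.239,0,0],[0.057,0.278,0,0],[0.065,0.317,0,0],[0.073,0.356,0,0],[0.081,0.395,0,0],[0.088,0.43,0,0]]

```text
clock: 6.77
tool_pos: [555.1, 100.1, 156.3]
tool_rot: [-0.001, 0.208, 0.978, -0.001]
contact_force: [1.0, -0.2, -0.1]
gripper_width: 0.684
```

send_rows:
  commands:
    - [[0.005,0.025,0,0],[0.009,0.045,0,0],[0.012,0.06,0,0],[0.013,0.069,0,0],[0.0133,0.0714,0,0],[0.0133,0.0714,0,0],[0.0133,0.0714,0,0],[0.0133,0.0714,0,0]]

```text
clock: 7.43
tool_pos: [568.3, 170.3, 156.3]
tool_rot: [-0.001, 0.208, 0.978, -0.001]
contact_force: [0.3, -0.6, -0.7]
gripper_width: 0.686
```

```bash
cat > look.py <<'E'
import sys
from h import *
n=sys.argv[1]
s,c=wcap();np.savez(n+".npz",**c);im=c["image"];cv2.imwrite(f"pics/{n}.png",cv2.resize(im[205:305,210:340],None,fx=6,fy=6,interpolation=cv2.INTER_CUBIC));print(s["clock"],s["tool_pos"],s["tool_rot"],s["gripper_width"],s["contact_force"],s["ft_torque"])
E
python3 look.py w5
```

```text
7.4333 [568.27794674 170.33927232 156.25173643] [-9.24024684e-04  2.08421328e-01  9.78037900e-01 -1.25019418e-03] 0.6859786710660075 [ 0.27926633 -0.64475891 -0.6738245 ] [0.01658998 0.00952417 0.0470128 ]
```

View pics/w5.png

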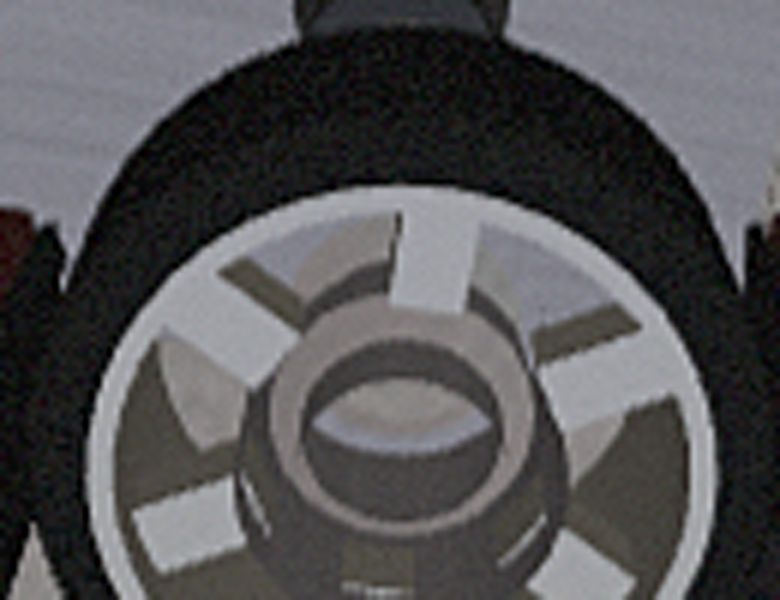

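send_rows:
  commands:
    - [[0.0008,-0.0013,-0.005,0],[0.0008,-0.0013,-0.01,0],[0.0008,-0.0013,-0.015,0],[0.0008,-0.0013,-0.018,0],[0.0008,-0.0013,-0.021,0],[0.0008,-0.0013,-0.023,0],[0.0008,-0.0013,-0.025,0],[0.0008,-0.0013,-0.026,0],[0.0008,-0.0013,-0.026,0]]

```text
clock: 8.23
tool_pos: [569.0, 169.2, 130.1]
tool_rot: [-0.001, 0.208, 0.978, -0.001]
contact_force: [-0.2, 0.9, -0.8]
gripper_width: 0.687
```

```bash
python3 look.py w6
```

```text
8.2333 [569.04575096 169.15393929 130.09203649] [-0.00098263  0.20838463  0.97804563 -0.00127152] 0.6870608107748982 [-0.20610578  0.86319808 -0.76586475] [-0.00233869  0.03524143  0.00888376]
```

View pics/w6.png

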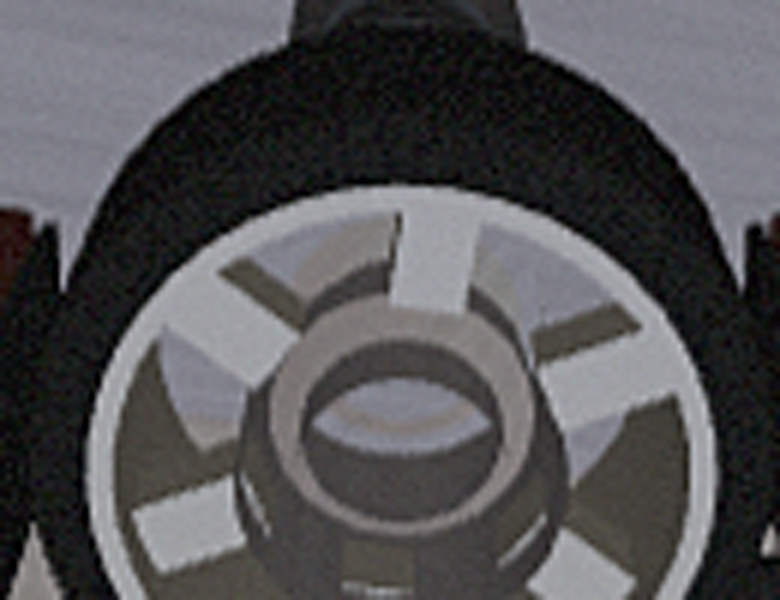

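send_rows:
  commands:
    - [[0,0,-0.001,0],[0,0,-0.002,0],[0,0,-0.003,0],[0,0,-0.004,0],[0,0,-0.005,0],[0,0,-0.006,0],[0,0,-0.007,0],[0,0,-0.008,0],[0,0,-0.009,0],[0,0,-0.01,0]]

```text
clock: 9.12
tool_pos: [568.4, 169.4, 120.2]
tool_rot: [-0.002, 0.209, 0.978, -0.001]
contact_force: [-5.4, 4.0, 3.3]
gripper_width: 0.685
```

```bash
python3 look.py w7
```

```text
9.1167 [568.40568146 169.44995792 120.16469887] [-0.00167422  0.20852906  0.978014   -0.00119883] 0.6850561411239884 [-5.40721898  4.02546782  3.25970732] [0.64458502 0.96429605 0.03675962]
```

View pics/w7.png

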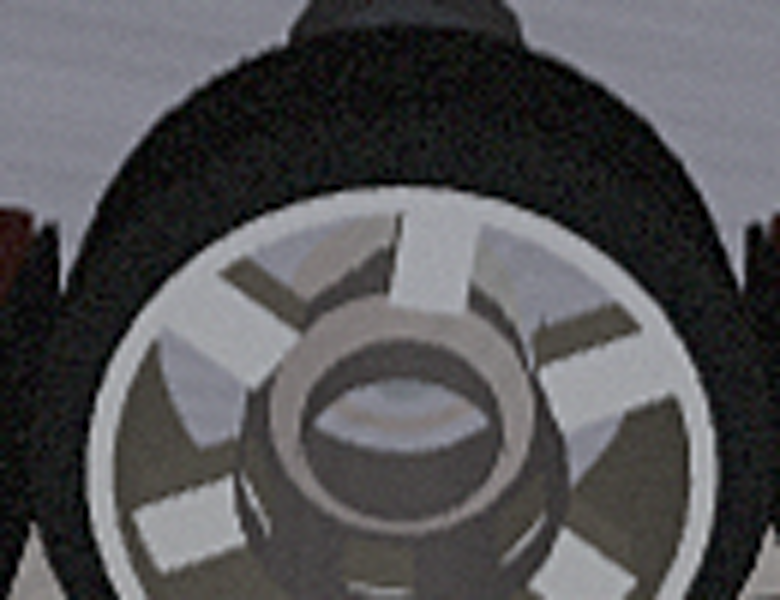

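send_rows:
  commands:
    - [[-0.0005,0.0004,0,0],[-0.0005,0.0004,0,0],[-0.0005,0.0004,0,0]]

```text
clock: 9.42
tool_pos: [567.9, 169.8, 119.9]
tool_rot: [-0.002, 0.208, 0.978, -0.001]
contact_force: [-0.8, 0.1, -1.6]
gripper_width: 0.685
```

```bash
python3 look.py w8
```

```text
9.4167 [567.91717525 169.84413506 119.92204369] [-0.00161227  0.20844538  0.97803189 -0.00124304] 0.6847236491098726 [-0.81677085  0.05993039 -1.56180421] [ 0.05228373  0.11418788 -0.01074219]
```

View pics/w8.png

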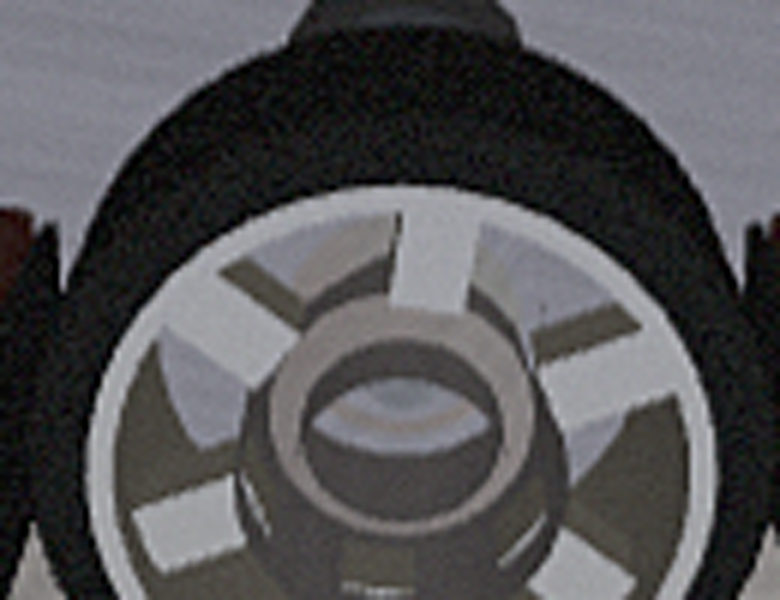

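Run:
```python
from h import *
a=bot.capture("scene");b=bot.capture("top");p=a["image"][130:250,300:420];q=b["image"][150:270,150:270]
cv2.imwrite("pics/s8.png",np.hstack([cv2.resize(x,None,fx=3.3,fy=3.3,interpolation=cv2.INTER_CUBIC) for x in(p,q)]))
```

```text
(no output)
```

View pics/s8.png

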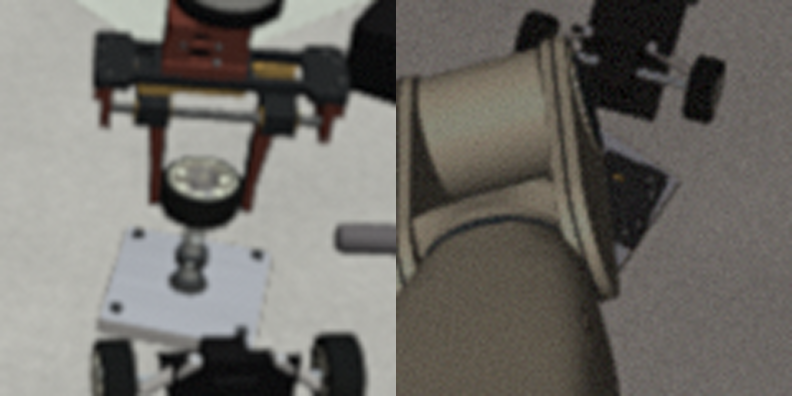

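Run:
```python
from h import *
c=dict(np.load("w1.npz"))
for z in range(36,70,4):
  q=np.array([proj(c,[567.5+13*np.cos(a),169.2+13*np.sin(a),z]) for a in np.linspace(0,6.28,90)])
  print(z,((q.min(0)-[215,110]+.5)*4).round(),((q.max(0)-[215,110]+.5)*4).round())
```

```text
36 [220. 263.] [316. 358.]
40 [219. 266.] [317. 362.]
44 [219. 268.] [318. 365.]
48 [219. 271.] [318. 369.]
52 [218. 274.] [319. 372.]
56 [218. 276.] [320. 376.]
60 [218. 279.] [321. 380.]
64 [217. 282.] [322. 384.]
68 [217. 285.] [322. 388.]
```

send_rows:
  commands:
    - [[0,0,-0.001,0],[0,0,-0.002,0],[0,0,-0.003,0],[0,0,-0.004,0],[0,0,-0.005,0],[0,0,-0.006,0],[0,0,-0.007,0]]

```text
clock: 10.15
tool_pos: [567.6, 169.9, 112.7]
tool_rot: [-0.002, 0.209, 0.978, -0.001]
contact_force: [-3.3, 2.7, 1.2]
gripper_width: 0.686
```

send_rows:
  commands:
    - [[0,0,-0.001,0],[0,0,-0.002,0],[0,0,-0.003,0],[0,0,-0.003,0]]

```text
clock: 10.48
tool_pos: [567.5, 169.9, 109.5]
tool_rot: [-0.002, 0.209, 0.978, -0.001]
contact_force: [-2.6, 2.2, -1.4]
gripper_width: 0.685
```

send_rows:
  commands:
    - [[-0.0004,0.0004,0,0],[-0.0007,0.0006,-0.001,0],[-0.0007,0.0006,-0.002,0],[-0.0007,0.0006,-0.003,0],[-0.0007,0.0006,-0.003,0]]

```text
clock: 10.9
tool_pos: [567.1, 170.4, 106.4]
tool_rot: [-0.002, 0.209, 0.978, -0.001]
contact_force: [0.3, -1.2, 0.0]
gripper_width: 0.682
```

send_rows:
  commands:
    - [[0,0,-0.001,0],[0,0,-0.002,0],[0,0,-0.003,0],[0,0,-0.003,0]]

```text
clock: 11.23
tool_pos: [567.0, 170.3, 103.1]
tool_rot: [-0.002, 0.209, 0.978, -0.001]
contact_force: [-0.4, -0.4, 0.4]
gripper_width: 0.682
```

Force is clear now, so I'll keep going down in small steps.

send_rows:
  commands:
    - [[0,0,-0.001,0],[0,0,-0.002,0],[0,0,-0.003,0],[0,0,-0.003,0]]

```text
clock: 11.57
tool_pos: [566.8, 170.3, 99.9]
tool_rot: [-0.002, 0.209, 0.978, -0.001]
contact_force: [0.7, -0.1, -0.8]
gripper_width: 0.683
```

send_rows:
  commands:
    - [[0,0,-0.001,0],[0,0,-0.002,0],[0,0,-0.003,0],[0,0,-0.003,0]]

```text
clock: 11.9
tool_pos: [566.7, 170.2, 96.7]
tool_rot: [-0.002, 0.209, 0.978, -0.002]
contact_force: [0.3, -0.5, 0.3]
gripper_width: 0.686
```

send_rows:
  commands:
    - [[0,0,-0.001,0],[0,0,-0.002,0],[0,0,-0.002,0]]

```text
clock: 12.15
tool_pos: [566.6, 170.2, 94.4]
tool_rot: [-0.002, 0.209, 0.978, -0.002]
contact_force: [-0.7, 0.7, -0.9]
gripper_width: 0.684
```

send_rows:
  commands:
    - [[0.0001,0,-0.001,0],[0.0001,0,-0.002,0],[0.0001,0,-0.002,0]]

```text
clock: 12.4
tool_pos: [566.9, 170.4, 92.7]
tool_rot: [-0.002, 0.209, 0.978, -0.001]
contact_force: [-0.8, 0.0, 1.1]
gripper_width: 0.682
```

send_rows:
  commands:
    - [[0.0002,0,-0.001,0],[0.0002,0,-0.002,0],[0.0002,0,-0.002,0]]

```text
clock: 12.65
tool_pos: [567.3, 170.6, 91.1]
tool_rot: [-0.002, 0.209, 0.978, -0.001]
contact_force: [-1.4, 0.6, 3.5]
gripper_width: 0.684
```

send_rows:
  commands:
    - [[0.0001,0,-0.001,0],[0.0001,0,-0.002,0],[0.0001,0,-0.002,0]]

```text
clock: 12.9
tool_pos: [567.3, 170.6, 89.4]
tool_rot: [-0.002, 0.209, 0.978, -0.001]
contact_force: [-1.7, 1.4, 1.7]
gripper_width: 0.685
```

send_rows:
  commands:
    - [[0,0,-0.001,0],[0,0,-0.0015,0],[0,0,-0.0015,0]]

```text
clock: 13.15
tool_pos: [567.1, 170.6, 87.7]
tool_rot: [-0.002, 0.209, 0.978, -0.001]
contact_force: [-0.8, 1.3, 1.6]
gripper_width: 0.682
```

send_rows:
  commands:
    - [[0,0,-0.001,0],[0,0,-0.0015,0],[0,0,-0.0015,0]]

```text
clock: 13.4
tool_pos: [566.9, 170.5, 85.9]
tool_rot: [-0.002, 0.209, 0.978, -0.001]
contact_force: [-0.9, 0.6, 1.0]
gripper_width: 0.689
```

send_rows:
  commands:
    - [[0,0,-0.001,0],[0,0,-0.0015,0],[0,0,-0.0015,0]]

```text
clock: 13.65
tool_pos: [566.9, 170.5, 84.1]
tool_rot: [-0.003, 0.209, 0.978, -0.001]
contact_force: [0.1, 1.6, 0.5]
gripper_width: 0.692
```

send_rows:
  commands:
    - [[0,0,-0.001,0],[0,0,-0.0015,0],[0,0,-0.0015,0]]

```text
clock: 13.9
tool_pos: [566.6, 170.5, 81.9]
tool_rot: [-0.003, 0.209, 0.978, -0.002]
contact_force: [0.7, 1.3, -6.6]
gripper_width: 0.688
```

```bash
python3 look.py w9;python3 - <<'E'
from h import *
a=bot.capture("scene");p=a["image"][130:250,300:420]
cv2.imwrite("pics/s9.png",cv2.resize(p,None,fx=5,fy=5,interpolation=cv2.INTER_CUBIC))
E
```

```text
13.9 [566.64302032 170.46700497  81.88071854] [-0.00273801  0.20858108  0.97800004 -0.00153711] 0.6877719855217657 [ 0.72760204  1.28934507 -6.62034981] [ 0.2043841  -0.13419319  0.04363094]
```

View pics/w9.png

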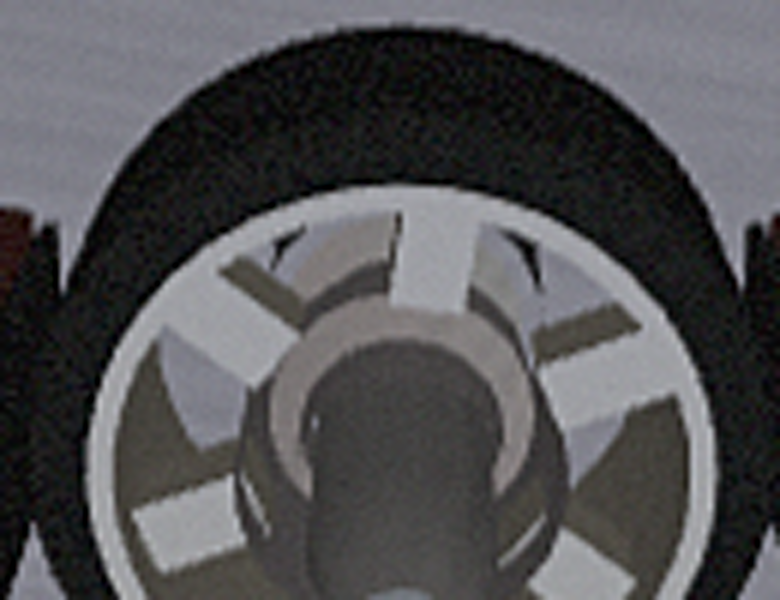

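View pics/s9.png

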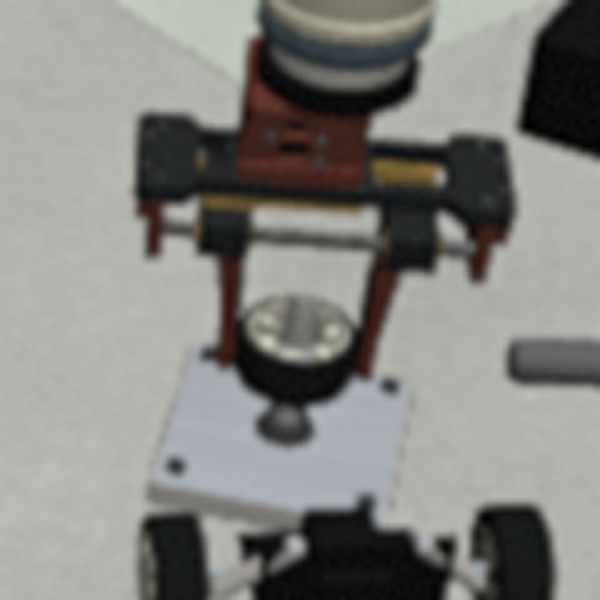

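The −6.6 N pull is the balls drawing the wheel down (the click), so the collar should be 1–3 mm below.

send_rows:
  commands:
    - [[0,0,-0.0005,0],[0,0,-0.001,0],[0,0,-0.001,0]]

```text
clock: 14.25
tool_pos: [566.5, 170.4, 80.7]
tool_rot: [-0.003, 0.209, 0.978, -0.002]
contact_force: [1.1, 0.8, -7.3]
gripper_width: 0.686
```

send_rows:
  commands:
    - [[0,0,-0.0005,0],[0,0,-0.001,0],[0,0,-0.001,0]]

```text
clock: 14.5
tool_pos: [566.5, 170.4, 79.6]
tool_rot: [-0.003, 0.209, 0.978, -0.002]
contact_force: [1.2, 0.8, -5.6]
gripper_width: 0.686
```

send_rows:
  commands:
    - [[0,0,-0.0004,0],[0,0,-0.0007,0],[0,0,-0.0007,0]]

```text
clock: 14.75
tool_pos: [566.6, 170.5, 79.3]
tool_rot: [-0.003, 0.209, 0.978, -0.002]
contact_force: [-2.2, 0.8, 2.5]
gripper_width: 0.689
```

send_rows:
  commands:
    - [[0,0,-0.0004,0],[0,0,-0.0007,0],[0,0,-0.0007,0]]

```text
clock: 15.0
tool_pos: [566.6, 170.5, 79.3]
tool_rot: [-0.003, 0.209, 0.978, -0.002]
contact_force: [-2.9, 0.8, 6.9]
gripper_width: 0.685
```

The arm has stopped on the collar at +7 N. I'll hold, check, then release.

send_rows:
  commands:
    - [[0,0,-0.0003,0],[0,0,-0.0003,0],[0,0,-0.0003,0],[0,0,-0.0003,0]]

```text
clock: 15.33
tool_pos: [566.6, 170.5, 79.3]
tool_rot: [-0.003, 0.209, 0.978, -0.002]
contact_force: [-3.4, -0.7, 6.5]
gripper_width: 0.686
```

send_rows:
  commands:
    - [[0,0,0,0],[0,0,0,0],[0,0,0,0],[0,0,0,0],[0,0,0,0],[0,0,0,0],[0,0,0,0],[0,0,0,0]]
  jaw: -1

```text
clock: 16.0
tool_pos: [566.6, 170.5, 79.3]
tool_rot: [-0.003, 0.209, 0.978, -0.002]
contact_force: [0.8, 0.7, -0.1]
gripper_width: 0.999
```

```bash
python3 look.py w10
```

```text
16.0 [566.60952411 170.49525052  79.25711096] [-0.00274876  0.2086187   0.97799203 -0.001508  ] 0.9989544053837339 [ 0.82200575  0.69199106 -0.05052267] [ 0.01443751 -0.03334521 -0.01649326]
```

View pics/w10.png

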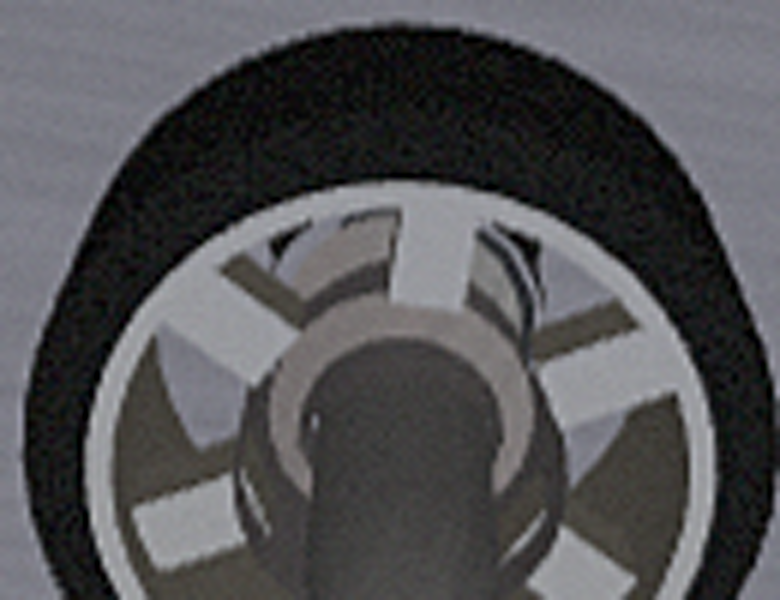

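Released, and the wheel is still seated. I'll retreat straight up.

send_rows:
  commands:
    - [[0,0,0.005,0],[0,0,0.015,0],[0,0,0.03,0],[0,0,0.05,0],[0,0,0.075,0],[0,0,0.1,0],[0,0,0.13,0],[0,0,0.15,0],[0,0,0.16,0],[0,0,0.165,0],[0,0,0.165,0],[0,0,0.165,0]]

```text
clock: 17.05
tool_pos: [566.0, 170.3, 243.4]
tool_rot: [-0.003, 0.209, 0.978, -0.002]
contact_force: [-0.2, 0.5, 0.4]
gripper_width: 1.0
```

Run:
```python
from h import *
s,c=wcap();a=bot.capture("scene");print(s["clock"],s["tool_pos"],s["contact_force"])
np.savez("w11.npz",**c)
cv2.imwrite("pics/f.png",np.hstack([cv2.resize(c["image"][110:250,215:355],(400,400),interpolation=cv2.INTER_CUBIC),cv2.resize(a["image"][160:260,310:410],(400,400),interpolation=cv2.INTER_CUBIC)]))
cv2.imwrite("pics/fs.png",a["image"])
f=lambda p:((p-[215,110]+.5)*400/140).round()
for h in(48,51,54):
  p=[567.5,169.2,h+30];q=np.array([proj(c,np.array(p)+[10.5*np.cos(t),10.5*np.sin(t),0]) for t in np.linspace(0,6.28,60)])
  print(h,f(proj(c,p)),f(q.min(0)),f(q.max(0)))
```

```text
17.05 [566.00817895 170.33598485 243.44062972] [-0.18566128  0.54238205  0.39969295]
48 [181. 262.] [150. 231.] [212. 292.]
51 [181. 264.] [149. 233.] [213. 294.]
54 [181. 266.] [149. 235.] [213. 297.]
```

View pics/f.png

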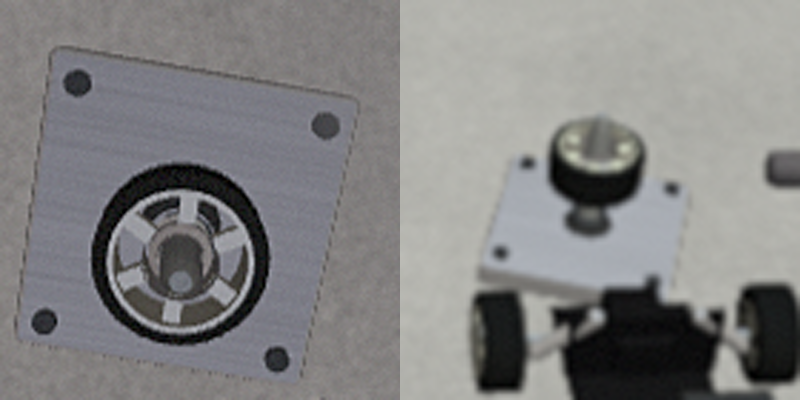

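View pics/fs.png

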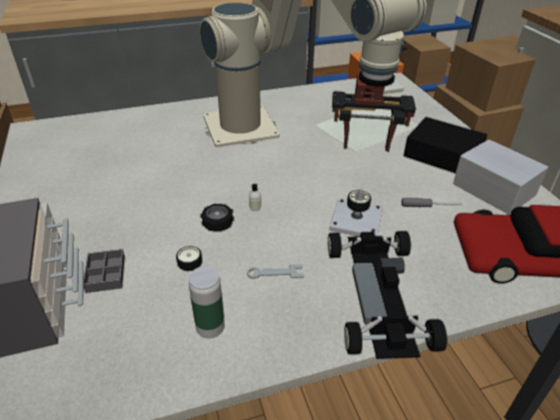

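The forces fit the description: resistance began 13 mm above the stop, a 7 N pull-in started 3 mm above it, and then came a rigid stop. The final wrist view shows the wheel level and centred, with the spindle tip through the bore. The scene view shows the bystanders where they were. I'm handing in.

```bash
python3 -c "
from cell import bot
print(bot.hand_in())"
```

```text
the job is handed in; nothing more can be done
None
```

I gripped the open-bore wheel, threaded it onto the spindle and pushed it past the balls down to the collar. Then I let go, backed straight up and handed the job in at about 17 s of the 64 s allowed.

- **Seating:** resistance started about 13 mm above the stop. A downward pull of about 7 N (the click) began about 3 mm above it. The wheel then stopped dead at a collar height of about 51 mm. The highest push I read on the collar was 6.9 N.
- **After release:** the force on the tool was about zero. The last pictures show the wheel level and centred on the spindle, the gripper well clear, and the other objects in view apparently where they were. I judged that by eye and did not measure it.
- **What didn't match:**
  - The highest push I read at the balls was 3.5 N, not 12 N. Forces are only read at the end of each move, so the peak probably fell between readings.
  - The two wrist-camera estimates of the wheel's position in the grip differed by about 1.4 mm, so I aimed between them. The spindle then pushed sideways with up to about 6.7 N, and I corrected by about 2 mm.

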